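# Move the air sampler's battery pack to its charger

### The arm

A 6-joint arm with a two-finger parallel gripper is mounted at the origin on a cart in front of the work surface, level with it; the furniture and walls round the work are solid. World frame = base frame: x ahead of the robot, y to its left, z up, the work surface at z = 0. Lengths are in m, angles in degrees, forces in N, time in s.
With the tool pointing down it reaches from about 0.25 to 0.725 m from the base axis. Payload 9.7 kg.
Tool frame: the origin (TCP) lies midway between the tips of the shut fingers; the grasp point (between the pads) lies bot.hold_point_z behind it (bot.hold_point_z is the distance from the TCP to the grasp point, in m); z points along the fingers, y is the line along which they close (so a half turn about z gives the same grasp; the last joint's range is limited). The gripper opens to 85 mm and grips with 20 to 120 N. Pads are 22 mm wide; open, the fingers measure 114 mm over their backs; the gripper's body (76 mm by 85 mm) begins 54 mm behind the grasp point. The pads swing forward as they close: fully open they stand 13 mm farther back than shut.
Start: joints at [-73.453, 4.979, 10.078, 95.1, 0, 90], TCP at [0.157, -0.527, 0.231] pointing down, gripper open.
Joint ranges: [-179.16, 179.16], [-48.56, 103.87], [-65.8, 70.77], [-126.05, 130.52], [-82.76, 87.17], [-180, 180]. Speed limits (degrees/s): [127.2, 127.2, 147.25, 180, 180, 180].

### API

Orientations are given as [roll, pitch, yaw] about the fixed x, y, z axes, in that order (R = Rz(yaw) Ry(pitch) Rx(roll)).
In Python, from workcell import bot, camera, camera_model, ticket gives the robot as it stands.
- The arm moves only by the tool send_rows, never from a script. Its argument "targets" is text: rows parted by semicolons, each of 5 numbers parted by spaces: the shift along the tool's x, y, z in mm, then the turn about the tool's z in degrees, then the closure in counts, from 0 (fully open) to 255 (shut). A call has 1 to 20 rows; each row is the pose to reach, as a shift and turn from the pose commanded when the call began, along the tool's axes at that moment; what a row does not reach only later rows make up. A row lasts 1/8 s, in which the tool goes at most 62.5 mm and 10.7 degrees, less where a joint would pass 70% of its speed; a pose out of reach is approached as far as the arm can. A call with a gripper value outside its range is refused whole. The fingers move at their own pace and stop on an object; "newtons" is the grip in N (left out, the last holds). Time passes only in rows, so rows that repeat a pose let the fingers close. It gives the time, the measured TCP pose, the force, the opening and the grip force at its end, in the units of the state.
- bot.get_obs(): the state, without advancing time (a new reading comes with each control period).
- camera(name): name is "side" or "top"; returns the picture (420x560x3 uint8, blue, green, red); there is no depth.
- camera_model(name): a dict with "K" (3x3 intrinsics, pixels), "dist_coeffs" ([k1, k2, p1, p2, k3] as OpenCV has them; the pictures are not rectified), "pose" (4x4, takes a point from camera to world coordinates). Camera axes: x right, y down, z forward; pixel columns grow to the right and rows downward; lengths in m; the calibration is good to about 2 mm. A picture is of the moment at which its call begins. camera_model takes no time and is no camera call.
- ticket.job_done(): hands the job in; it is judged then, once.
The state is a dict: "time": time; "q": joint angles; "qd": joint speeds; "joint_efforts": joint torques, N m; "ee_pos": TCP position; "tcp_rot": TCP orientation; "wrist_force": force on the tool from outside, world axes, zero at the start; "torque": the same for the moment, N m; "opening": finger opening in m; "grasp_force": force on a finger pad.
Only numpy, scipy, OpenCV 4.12 (cv2) and the standard library are available. Lean on these libraries where they do the work, as an engineer would, in place of code of your own. Each camera call takes 0.05 s, during which the arm holds its last target. There are 200 camera calls.

### The job

The air sampler's battery is flat. Take the battery pack out of the sampler by holding its release tab down, gently and no harder than it needs, while drawing the pack straight out of its bay, never forcing it against its catch; then set the pack down gently in the charger's pocket, nose to the contacts, so that it lies fully home and flat, and let go. Leave the other things on the cabinet where they are.

Things in the scene. Friction and masses are not known exactly. Their poses are not given: they have to be found in the camera images.
- air_sampler: Fixed portable air sampler: white housing 128 long, 124 wide, 75 mm high, perforated round metal head on top (to 97); in front a grey sill 90 long. Origin: under the middle of the battery opening in the front face, 10 mm below the sill's top; 0 to 6 mm above the surface (levelling feet). x points into the instrument (pull the pack along -x), z up. A clipped-in pack has its origin at (-10, 0, 10).
- bay_mouth (a point): Middle of the battery opening in the sampler's front face, 16 mm above the sill; axes as the sampler's. The bay is 42.5 mm deep, its floor level with the sill; it leaves the pack's nose 1.2 mm of play at each side, 2 mm above. A fixed catch bar across its top, from the face to 6 mm behind, holds the tab's tooth; the tooth is past the bar once the pack is 18 mm out, the nose clear after 42 mm.
- battery_pack: Dark battery pack, loose, 0.28 to 0.47 kg, nose in the bay. Body 65 mm long (x -55 to +10), 54 wide, 40 high, upright sides to grasp; then a narrower nose (x +10 to +52), 44 wide, 31 high, brass contacts on its end. Origin: on the underside, midway across, 55 mm from the outer end; x points to the nose, z up. Its weight balances near x = -5 mm.
- pack_nose (a point): Middle of the pack's contact end: (52, 0, 16) mm in the pack's frame; axes as the pack's.
- release_tab: Ribbed grey thumb plate on the pack, 32 mm wide, 38 long (x -20 to +18); across its outer end a pull ridge 6 mm high (x -20 to -14), against which a finger pressing the plate can pull. Origin: on the plate's top, at rest at (-22, 0, 48) mm in the pack's frame; x to the nose, z up. Slides straight down on a spring: 1.8 N start it, then 2.5 N per mm to a hard stop at 3.3 mm, 10 N; let go, it rises.
- tab_tooth (a point): The tab's tooth, hidden in the bay, on a tongue that moves with the plate: upper front edge, 40 mm towards the nose from the tab's origin. At rest it stands 2.5 mm up behind the catch bar with 1 mm of play. The pack comes out only while the plate is held down over 2.5 mm (8 N; 9 to 10 N is right); let up before the tooth has passed the bar, it catches or rubs.
- charger: White charger, fixed, 142 x 90 mm, 22 high; open pocket with the pack's outline (wide body part, narrower nose part: fits one way). Origin: on the work surface, below where the seated pack's origin lies; x points to the end with brass contacts, where the nose goes. Pocket floor 8 mm above the surface; 1.5 mm of play round the pack; walls slope outward from 16 mm up to the rim at 22.
- pocket_floor (a point): On the charger's pocket floor, 8 mm above its origin; axes as the charger's. The side walls beside the pack's body are cut away from x = -34 to +12 mm, so fingers have room there down to the floor, which reaches 45 mm to each side.
- petri_dish: Bystander: culture dish, 60 mm across, 12 mm high; origin under its centre.
- bench_timer: Bystander: flat three-key bench timer, 62 x 64 x 19 mm; origin under its centre.
- marker_black: Bystander: capped marker lying down, 132 mm long (its y), 14 mm thick; origin under its middle.
- pot_a: Bystander: capped specimen pot, 50 mm across, 55 mm high; origin under its centre.

How it is judged (in metres and radians):
On the way, in this order (a step that is already met when the one before it is completed fails the run):
1. the tab is held down (at least 2 mm) while the pack is drawn past the catch: 7 mm or more out (z of release_tab in the frame of battery_pack below 0.046 m and x of battery_pack in the frame of air_sampler below -0.017 m), for 0.1 s.
2. the pack is clear of the bay (over 43 mm out) (x of pack_nose in the frame of air_sampler below -0.001 m), for 0.1 s.
At the end, for the whole second after the job is handed in: The pack lies at rest in the charger's pocket, nose at the contacts: its origin within 5 mm of the charger's in plan and less than 2.5 mm above the pocket floor, within 0.08 rad of its direction and 0.05 rad of level (z of battery_pack in the frame of charger between 0.006 and 0.0105 m and horizontal distance between battery_pack and charger below 0.005 m and x of pack_nose in the frame of charger above 0.045 m and angle between the x axis of battery_pack and the x axis of charger, either way round below 0.08 rad and angle between battery_pack's own z axis and vertical below 0.05 rad and linear speed of battery_pack below 0.01 m/s); the robot touches nothing.
It fails at once if the release tab is pressed or pulled with more than 25 N (contact force between the fingers and release_tab above 25 N).
It fails at once if the tab's tooth is forced against its catch with more than 15 N (contact force between release_tab and air_sampler above 15 N).
It fails at once if the pack is pressed into the charger with more than 60 N (contact force between battery_pack and charger above 60 N).
It fails at once if a bystander is moved more than 20 mm (distance of any of petri_dish, bench_timer, marker_black, pot_a from where it was at the start of the episode above 0.02 m).
It fails at once if the pack is dropped or thrown into the pocket (faster than 0.25 m/s within 20 mm of its floor) (horizontal distance between battery_pack and charger below 0.03 m and z of battery_pack in the frame of charger below 0.028 m and linear speed of battery_pack above 0.25 m/s).
It also fails if it takes over 66 s, if anything falls off the work surface, if the arm or the gripper's body presses on something with over 40 N, if the wrist force passes 120 N, or if a joint passes its speed limit or range.

## Working session

There is one attempt and no reset: what is moved stays moved. The work goes in short steps, Python scripts to look and compute and a tool call to move; the robot and the scene stay as the last step left them, time stands still between calls to the robot, and variables do not carry over. Pictures are saved under pics/ and viewed, at most 10 in all, crops included, and the job is handed in when it is done.

Besides the shell and the picture viewer there is one more tool, called by a JSON object that holds its "method" and its "body". send_rows: Moves the arm, as the interface text tells. Its arguments: {"type":"object","properties":{"targets":{"type":"string"},"newtons":{"type":"number"}},"required":["targets"]}

```bash
mkdir -p pics
python3 - <<'E'
from workcell import bot,camera,camera_model
import cv2
for n in("top","side"):
    cv2.imwrite(f"pics/{n}0.png",camera(n)); m=camera_model(n); print(n,m)
o=bot.get_obs(); print(o,bot.hold_point_z)
E
```

```text
top {'K': array([[405.50608361,   0.        , 285.82658813],
       [  0.        , 405.50608361, 208.6956391 ],
       [  0.        ,   0.        ,   1.        ]]), 'dist_coeffs': array([-0.01501454,  0.        ,  0.        ,  0.        ,  0.        ]), 'pose': array([[ 0.00724048, -0.98826993,  0.1525455 ,  0.3520647 ],
       [-0.99940815, -0.00202143,  0.03434044, -0.08329626],
       [-0.03362926, -0.15270386, -0.98769965,  0.89929265],
       [ 0.        ,  0.        ,  0.        ,  1.        ]])}
side {'K': array([[512.69035345,   0.        , 280.23256274],
       [  0.        , 512.69035345, 204.04438447],
       [  0.        ,   0.        ,   1.        ]]), 'dist_coeffs': array([-0.14089684,  0.        ,  0.        ,  0.        ,  0.        ]), 'pose': array([[ 0.98088948, -0.06474692,  0.18347662,  0.27306824],
       [-0.19452256, -0.34621629,  0.91776645, -1.1212138 ],
       [ 0.00410004, -0.93591779, -0.35219466,  0.48986512],
       [ 0.        ,  0.        ,  0.        ,  1.        ]])}
{'time': 0.1, 'q': array([-7.34536231e+01,  5.00674319e+00,  1.00395719e+01,  9.50999110e+01,
       -4.57241422e-04,  9.00001743e+01]), 'qd': array([-0.04605058, -0.04571464,  0.18852447, -0.10529777, -0.01153406,
        0.04394235]), 'joint_efforts': array([ 5.71401761e-04, -5.21559834e+01,  4.65656555e+01,  1.59424462e-02,
       -1.83279508e-05,  4.75248299e-06]), 'ee_pos': array([ 0.15657429, -0.52702708,  0.23067071]), 'tcp_rot': array([-1.79932918e+02,  4.57445231e-04,  1.65462031e+01]), 'wrist_force': array([0.7758921 , 0.17641177, 1.05494975]), 'torque': array([ 0.04397908,  0.02922923, -0.03531594]), 'grasp_force': 0.0, 'opening': 0.08549408279545562} 0.0187
```

View pics/top0.png

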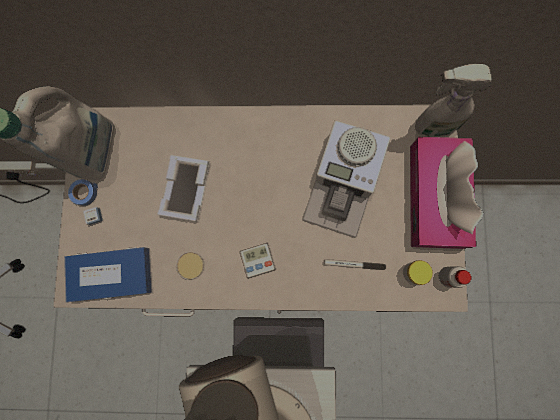

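View pics/side0.png

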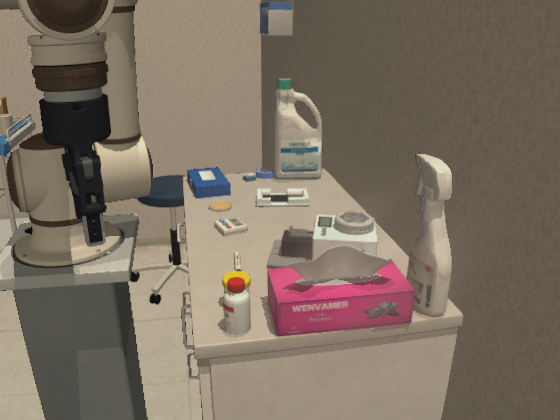

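The top view shows the sampler at about (350,170) with its pack at (340,203), and the charger at (184,188). Next I'll enlarge both.

```bash
cat > h.py <<'E'
import cv2,numpy as np
from workcell import bot,camera,camera_model
def ray(n,p):
    m=camera_model(n); u=cv2.undistortPoints(np.float64(p).reshape(-1,1,2),m["K"],m["dist_coeffs"])[:,0]
    T=m["pose"]; return T[:3,3],np.c_[u,np.ones(len(u))]@T[:3,:3].T
def onplane(n,p,z):
    c,d=ray(n,p); return c+d*((z-c[2])/d[:,2])[:,None]
def proj(n,P):
    m=camera_model(n);T=np.linalg.inv(m["pose"])
    return cv2.projectPoints(np.float64(P).reshape(-1,1,3),cv2.Rodrigues(T[:3,:3])[0],T[:3,3],m["K"],m["dist_coeffs"])[0][:,0]
E
python3 - <<'E'
import cv2,numpy as np
t=cv2.imread("pics/top0.png");s=cv2.imread("pics/side0.png")
def c(i,x,y,w,h,k):return cv2.resize(i[y:y+h,x:x+w],None,fx=k,fy=k,interpolation=cv2.INTER_CUBIC)
cv2.imwrite("pics/c1.png",np.hstack([c(t,300,120,95,120,5),c(t,154,148,60,120,5)]))
cv2.imwrite("pics/c2.png",c(s,245,175,150,110,5))
E
```

```text
(no output)
```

View pics/c1.png

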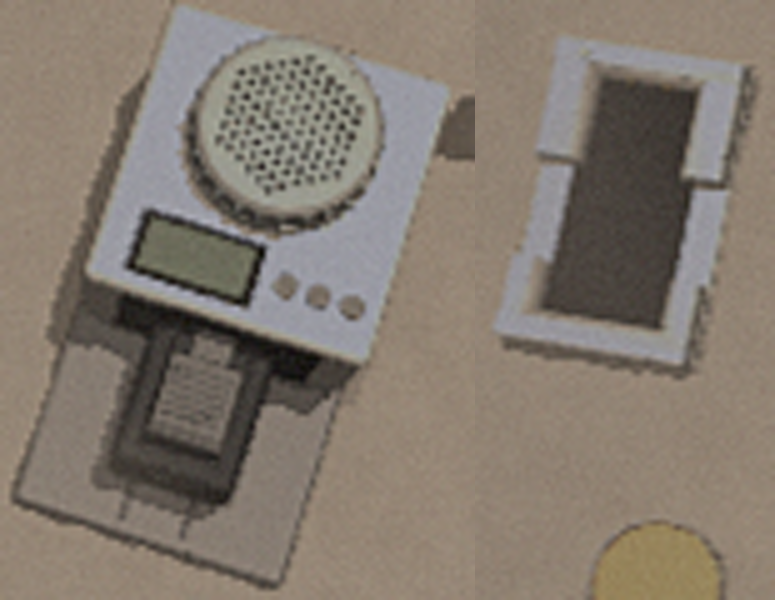

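View pics/c2.png

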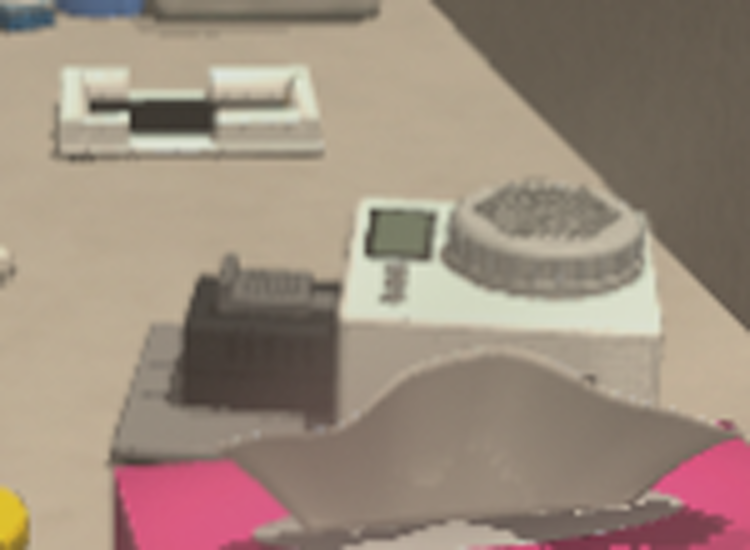

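The crops show the sampler's top face with corners at about (175,5), (450,88), (365,360) and (88,272). The tab is at about (195,400). The charger's nose end points up: its wall is longer above the cutaways and the pocket is narrower there. Next step is to measure.

Run:
```python
from h import *
t=cv2.imread("pics/top0.png")
def cc(X,Y): return [300+(X+.5)/5-.5,120+(Y+.5)/5-.5]
def cd(X,Y): return [154+(X-475+.5)/5-.5,148+(Y+.5)/5-.5]
def rep(name,P):
    r=cv2.minAreaRect(np.float32(P[:,:2]*1000)); print(name,np.round(r,1) if 0 else r); print(np.round(P[:,:2]*1000,1).tolist())
hsv=cv2.cvtColor(t,cv2.COLOR_BGR2HSV)
w=((hsv[...,2]>115)&((hsv[...,1]<45)|(hsv[...,0]>90))).astype(np.uint8)
for (x0,y0,x1,y1),z,n in(((315,118,395,198),.078,"sampler"),((155,150,213,226),.022,"charger")):
    m=np.zeros_like(w); m[y0:y1,x0:x1]=w[y0:y1,x0:x1]
    c=max(cv2.findContours(m,0,1)[0],key=cv2.contourArea)
    rep(n,onplane("top",cv2.boxPoints(cv2.minAreaRect(c)),z))
rep("sampler clicks",onplane("top",[cc(175,5),cc(450,88),cc(365,360),cc(88,272)],.078))
rep("charger clicks",onplane("top",[cd(562,38),cd(743,66),cd(690,362),cd(497,330)],.022))
d=((hsv[...,2]<95)).astype(np.uint8); m=np.zeros_like(d); m[160:216,165:200]=d[160:216,165:200]
c=max(cv2.findContours(m,0,1)[0],key=cv2.contourArea); rep("pocket floor",onplane("top",cv2.boxPoints(cv2.minAreaRect(c)),.008))
rep("tab ridge ends/plate", onplane("top",[cc(148,440),cc(218,458),cc(240,370),cc(172,350)],.062))
rep("charger cut edges",onplane("top",[cd(540,155),cd(580,160),cd(685,180),cd(727,188)],.022))
rep("sill",onplane("top",[cc(15,498),cc(282,586)],.013))
```

```text
sampler ((591.8948364257812, -195.13113403320312), (123.76384735107422, 130.23583984375), 70.63043975830078)
[[550.1, -117.6], [673.9, -158.3], [632.2, -274.9], [510.8, -232.2]]
charger ((506.289794921875, 181.45404052734375), (100.43627166748047, 80.3552474975586), 81.10722351074219)
[[473.7, 233.3], [553.7, 224.9], [538.1, 128.4], [458.8, 138.1]]
sampler clicks ((591.0557861328125, -194.97601318359375), (120.1343765258789, 122.16981506347656), 72.10343933105469)
[[667.6, -156.6], [630.7, -270.9], [514.7, -232.5], [551.8, -119.3]]
charger clicks ((535.8255004882812, 176.01510620117188), (87.98370361328125, 135.37437438964844), 80.84939575195312)
[[609.4, 207.9], [596.1, 124.9], [462.0, 143.3], [476.0, 230.2]]
pocket floor ((537.0903930664062, 176.91152954101562), (58.859561920166016, 115.32489013671875), 77.74118041992188)
[[488.8, 216.5], [599.7, 193.4], [584.6, 136.5], [474.5, 160.4]]
tab ridge ends/plate ((499.0762939453125, -164.25054931640625), (29.920705795288086, 39.63201904296875), 74.79945373535156)
[[483.9, -144.6], [476.4, -173.6], [513.6, -183.3], [522.1, -155.0]]
charger cut edges ((548.1572875976562, 172.44552612304688), (86.52301025390625, 0.9199772477149963), 79.9210433959961)
[[555.3, 215.1], [553.0, 196.8], [543.8, 149.0], [540.1, 129.9]]
sill ((446.47918701171875, -147.71783447265625), (122.40011596679688, 0.0), -108.23483276367188)
[[465.6, -89.6], [427.3, -205.8]]
```

{"method": "send_rows", "body": {"targets": "36 -21 -10 3 255;72 -41 -20 6 255;108 -62 -20 9 255;144 -83 -20 12 255;181 -104 -20 15 255;217 -124 -20 18 255;253 -145 -20 21 255;289 -166 -20 24 255;325 -187 -20 27 255;361 -207 -20 30 255;397 -228 -10 33 255;433 -249 0 34.5 255;433 -249 30 34.5 255;433 -249 60 34.5 255;433 -249 90 34.5 255;433 -249 110 34.5 255;433 -249 130 34.5 255;433 -249 131 34.5 255;433 -249 131 34.5 255", "newtons": 20}}

```text
time: 2.48
ee_pos: [0.5009, -0.1653, 0.1008]
tcp_rot: [-180.0, -0.0, -18.0]
wrist_force: [-0.6, 1.2, 1.0]
opening: 0.0001
grasp_force: 0.0
```

Run:
```python
from h import *
t=camera("top");s=camera("side")
def c(i,x,y,w,h,k):return cv2.resize(i[y:y+h,x:x+w],None,fx=k,fy=k,interpolation=cv2.INTER_CUBIC)
cv2.imwrite("pics/c3.png",np.hstack([c(t,290,150,90,120,4),c(s,255,160,105,120,4)]))
o=bot.get_obs();print(o["ee_pos"],o["tcp_rot"],o["wrist_force"],o["opening"])
for n in("top","side"):print(n,proj(n,[o["ee_pos"]]))
```

```text
[ 0.50123627 -0.16537476  0.10128837] [ 1.79999087e+02 -7.58206269e-02 -1.79545981e+01] [ 0.41265565 -0.03706213  0.65472059] 0.00023077440133519467
top [[340.97995738 195.95524639]]
side [[297.84473906 212.77017516]]
```

View pics/c3.png

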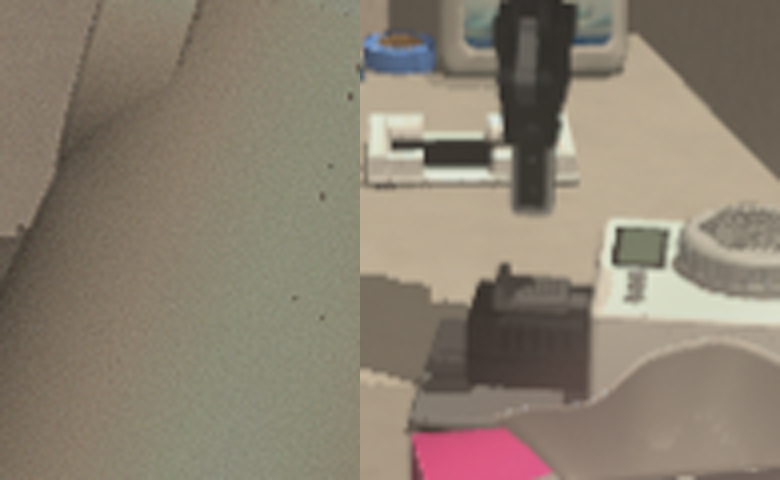

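The side view shows the shut fingertips at crop (533,212), above the tab plate, which spans crop x 500–572. I'll estimate the tab's height and position across the two views.

Run:
```python
from h import *
a=np.radians(-18);R=np.array([[np.cos(a),-np.sin(a),0],[np.sin(a),np.cos(a),0],[0,0,1]])
def cs(p):return (p-[245,175]+.5)*5-.5
def ct(p):return (p-[300,120]+.5)*5-.5
T=np.array([[-20,16,6],[-20,-16,6],[-14,-16,6],[18,-16,0],[18,16,0],[-33,27,-8],[-33,-27,-8],[-33,-27,-48]])/1000.
for h in(0,.003,.006):
    P=np.array([.5015,-.1655,.058+h])+T@R.T
    print(h,cs(proj("side",P)).round().tolist(),ct(proj("top",P)).round().tolist())
```

```text
0 [[222.0, 257.0], [214.0, 287.0], [228.0, 288.0], [305.0, 305.0], [311.0, 274.0], [194.0, 275.0], [179.0, 327.0], [179.0, 414.0]] [[147.0, 431.0], [221.0, 454.0], [225.0, 441.0], [246.0, 372.0], [173.0, 349.0], [110.0, 457.0], [233.0, 497.0], [223.0, 508.0]]
0.003 [[222.0, 250.0], [214.0, 280.0], [228.0, 281.0], [306.0, 298.0], [311.0, 268.0], [194.0, 269.0], [179.0, 321.0], [179.0, 408.0]] [[148.0, 430.0], [222.0, 453.0], [226.0, 440.0], [247.0, 370.0], [174.0, 347.0], [111.0, 456.0], [234.0, 496.0], [224.0, 507.0]]
0.006 [[222.0, 244.0], [214.0, 274.0], [228.0, 274.0], [306.0, 292.0], [311.0, 261.0], [194.0, 262.0], [179.0, 314.0], [179.0, 402.0]] [[148.0, 429.0], [222.0, 452.0], [227.0, 439.0], [248.0, 369.0], [174.0, 346.0], [111.0, 455.0], [235.0, 495.0], [224.0, 506.0]]
```

Run:
```python
import cv2,numpy as np
t=cv2.imread("pics/top0.png");s=cv2.imread("pics/side0.png")
def c(i,x,y,w,h,k):return cv2.resize(i[y:y+h,x:x+w],None,fx=k,fy=k,interpolation=cv2.INTER_CUBIC)
cv2.imwrite("pics/c4.png",np.clip(np.hstack([c(t,318,180,40,45,10),c(s,278,222,40,45,10)]).astype(float)*1.8,0,255).astype(np.uint8))
```

```text
(no output)
```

View pics/c4.png

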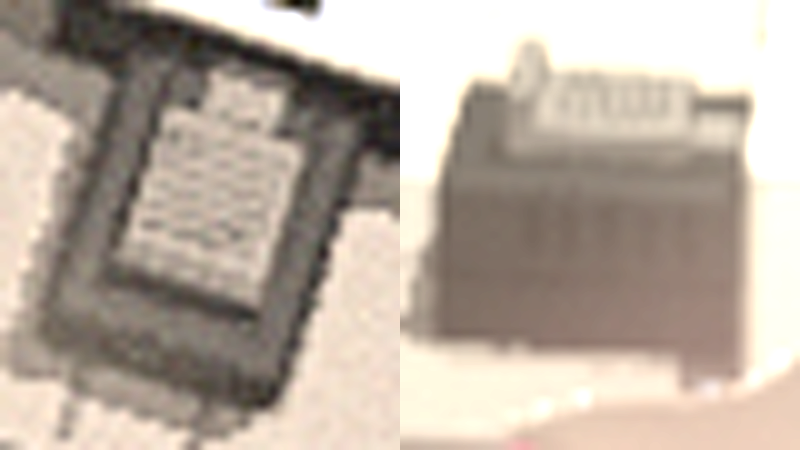

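{"method": "send_rows", "body": {"targets": "1 0 10 0 255;1 0 20 0 255;1 0 28 0 255;1 0 33 0 255;1 0 35 0 255;1 0 36 0 255;1 0 37 0 255;1 0 37 0 255;1 0 37 0 255"}}

```text
time: 3.7
ee_pos: [0.5018, -0.1656, 0.0634]
tcp_rot: [-180.0, -0.0, -18.0]
wrist_force: [0.1, 0.3, -1.1]
opening: -0.0001
grasp_force: 0.0
```

{"method": "send_rows", "body": {"targets": "0 0 0.5 0 255;0 0 1 0 255;0 0 1.5 0 255;0 0 2 0 255;0 0 2.5 0 255;0 0 3 0 255;0 0 3 0 255"}}

```text
time: 4.58
ee_pos: [0.5017, -0.1655, 0.0603]
tcp_rot: [-180.0, 0.0, -18.0]
wrist_force: [-0.3, -0.3, -1.2]
opening: -0.0
grasp_force: 0.0
```

{"method": "send_rows", "body": {"targets": "0 0 0.5 0 255;0 0 1 0 255;0 0 1.5 0 255;0 0 1.5 0 255;0 0 1.5 0 255"}}

```text
time: 5.2
ee_pos: [0.5018, -0.1655, 0.0589]
tcp_rot: [-180.0, -0.0, -18.0]
wrist_force: [-0.4, 0.9, 2.8]
opening: -0.0002
grasp_force: 1.2
```

{"method": "send_rows", "body": {"targets": "0 0 0.5 0 255;0 0 1 0 255;0 0 1.5 0 255;0 0 1.5 0 255;0 0 1.5 0 255"}}

```text
time: 5.82
ee_pos: [0.5018, -0.1655, 0.0576]
tcp_rot: [180.0, -0.0, -17.9]
wrist_force: [-3.2, -0.5, 5.9]
opening: 0.0003
grasp_force: 2.9
```

Run:
```python
from h import *
f=[]
for i in range(6):
    camera("side");o=bot.get_obs();f.append(o["wrist_force"])
print(np.mean(f,0),np.std(f,0),o["ee_pos"])
```

```text
[-2.01008638  0.93715105  5.57086979] [0.55000115 0.32422097 0.39483505] [ 0.50178833 -0.16553806  0.05759099]
```

{"method": "send_rows", "body": {"targets": "0 0 0.4 0 255;0 0 0.8 0 255;0 0 1.2 0 255;0 0 1.5 0 255;0 0 1.5 0 255;0 0 1.5 0 255"}}

```text
time: 6.88
ee_pos: [0.5018, -0.1655, 0.0564]
tcp_rot: [-180.0, -0.0, -18.0]
wrist_force: [-3.0, 1.5, 8.7]
opening: 0.0001
grasp_force: 4.3
```

```bash
cat > f.py <<'E'
from h import *
f=[]
for i in range(5):
    camera("side");o=bot.get_obs();f.append(o["wrist_force"])
print(np.mean(f,0),o["ee_pos"])
E
python3 f.py
```

```text
[-2.79092014  0.96054612  8.88669286] [ 0.50180221 -0.16552264  0.05640691]
```

{"method": "send_rows", "body": {"targets": "0 0 0.25 0 255;0 0 0.25 0 255;-0.5 0 0.25 0 255;-1 0 0.25 0 255;-1.5 0 0.25 0 255;-2 0 0.25 0 255;-2.5 0 0.25 0 255;-3 0 0.25 0 255;-3 0 0.25 0 255"}}

```text
time: 8.25
ee_pos: [0.5009, -0.1652, 0.0569]
tcp_rot: [-180.0, -0.3, -18.0]
wrist_force: [4.4, -1.7, 5.6]
opening: 0.0003
grasp_force: 3.6
```

```bash
python3 f.py
```

```text
[ 4.66092009 -1.37735392  7.53359447] [ 0.50087349 -0.16527084  0.05695383]
```

{"method": "send_rows", "body": {"targets": "1 0 0 0 255;2 0 0.3 0 255;2 0 0.6 0 255;2 0 0.6 0 255"}}

```text
time: 9.0
ee_pos: [0.501, -0.1653, 0.0559]
tcp_rot: [-180.0, -0.1, -18.0]
wrist_force: [-3.4, 1.7, 10.8]
opening: -0.0
grasp_force: 5.4
```

```bash
python3 f.py
```

```text
[-3.2889212   1.07168404 10.15968065] [ 0.50099608 -0.16526895  0.05589826]
```

{"method": "send_rows", "body": {"targets": "-0.5 0 0.1 0 255;-1 0 0.3 0 255;-1.5 0 0.5 0 255;-2 0 0.7 0 255;-2.5 0 0.8 0 255;-3 0 0.9 0 255;-3 0 0.9 0 255"}}

```text
time: 10.12
ee_pos: [0.5006, -0.1652, 0.0561]
tcp_rot: [-180.0, -0.4, -18.0]
wrist_force: [6.6, -2.0, 9.1]
opening: 0.0001
grasp_force: 4.7
```

```bash
python3 f.py
```

```text
[ 6.14591052 -2.23947718  9.54662575] [ 0.50057019 -0.16515456  0.05605029]
```

{"method": "send_rows", "body": {"targets": "-0.4 0 0.1 0 255;-0.8 0 0.2 0 255;-1.2 0 0.3 0 255;-1.6 0 0.4 0 255;-2 0 0.5 0 255;-2 0 0.5 0 255"}}

```text
time: 11.12
ee_pos: [0.4991, -0.1647, 0.0559]
tcp_rot: [180.0, -0.4, -18.0]
wrist_force: [6.7, -1.9, 11.5]
opening: -0.0002
grasp_force: 5.7
```

```bash
python3 f.py
python3 - <<'E'
from h import *
s=camera("side");t=cv2.imread("pics/side0.png")
c=lambda i:cv2.resize(i[215:270,270:325],None,fx=7,fy=7,interpolation=cv2.INTER_CUBIC)
cv2.imwrite("pics/c5.png",np.clip(np.hstack([c(t),c(s)])*1.6,0,255).astype(np.uint8))
E
```

```text
[ 7.75705063 -2.41436964 10.52225452] [ 0.49912112 -0.16466135  0.05590722]
```

View pics/c5.png

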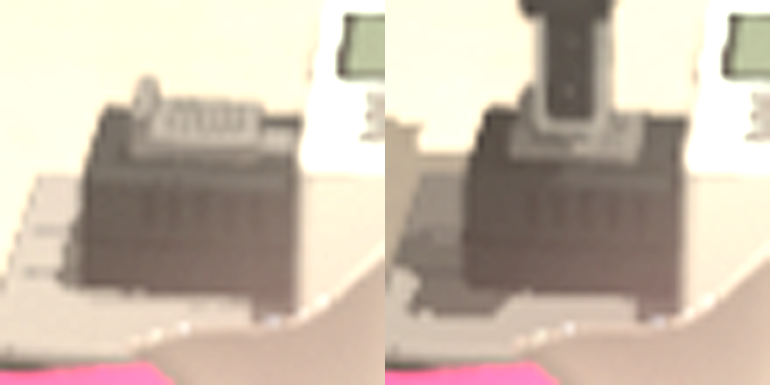

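The pack has shifted about 1 px outwards and the finger presses at the ridge. I'll keep drawing.

{"method": "send_rows", "body": {"targets": "-0.5 0 0 0 255;-1 0 0 0 255;-1.5 0 0 0 255;-2 0 0 0 255;-2.5 0 0 0 255;-3 0 0 0 255;-3.5 0 0 0 255;-4 0 0 0 255"}}

```text
time: 12.42
ee_pos: [0.4954, -0.1635, 0.0559]
tcp_rot: [180.0, -0.5, -18.0]
wrist_force: [6.7, -2.8, 10.4]
opening: 0.0001
grasp_force: 5.3
```

```bash
python3 f.py
```

```text
[ 7.39237823 -2.36791176 10.5282211 ] [ 0.49532196 -0.16347594  0.05590701]
```

{"method": "send_rows", "body": {"targets": "-0.8 0 0 0 255;-1.6 0 0 0 255;-2.4 0 0 0 255;-3.2 0 0 0 255;-4 0 0 0 255;-4.8 0 0 0 255;-5.6 0 0 0 255;-6.4 0 0 0 255;-7.2 0 0 0 255;-8 0 0 0 255;-8.8 0 0 0 255;-9.6 0 0 0 255;-10.4 0 0 0 255;-11.2 0 0 0 255;-12 0 0 0 255;-12 0 0 0 255"}}

```text
time: 14.68
ee_pos: [0.4838, -0.1598, 0.0559]
tcp_rot: [180.0, -0.4, -18.0]
wrist_force: [7.0, -1.4, 11.0]
opening: 0.0002
grasp_force: 5.8
```

```bash
python3 f.py
python3 - <<'E'
from h import *
s=camera("side");t=cv2.imread("pics/side0.png")
c=lambda i:cv2.resize(i[215:270,260:325],None,fx=6,fy=6,interpolation=cv2.INTER_CUBIC)
cv2.imwrite("pics/c6.png",np.clip(np.hstack([c(t),c(s)])*1.6,0,255).astype(np.uint8))
E
```

```text
[ 7.35630755 -2.24577021 11.36350247] [ 0.48386192 -0.15976306  0.05589118]
```

View pics/c6.png

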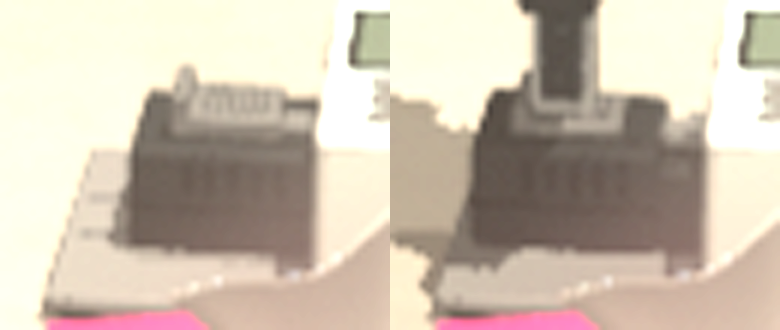

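The pack's left edge moved 8 px (about 17 mm) and the nose is emerging. I'll draw the rest of the way.

{"method": "send_rows", "body": {"targets": "-1 0 0 0 255;-2 0 0 0 255;-3.5 0 0 0 255;-5 0 0 0 255;-6.5 0 0 0 255;-8 0 0 0 255;-9.5 0 0 0 255;-11 0 0 0 255;-12.5 0 0 0 255;-14 0 0 0 255;-15.5 0 0 0 255;-17 0 0 0 255;-18.5 0 0 0 255;-20 0 0 0 255;-21.5 0 0 0 255;-23 0 0 0 255;-24.5 0 0 0 255;-26 0 0 0 255;-27.5 0 0 0 255;-29 0 0 0 255"}}

```text
time: 17.48
ee_pos: [0.4571, -0.151, 0.0568]
tcp_rot: [-180.0, -0.6, -18.0]
wrist_force: [7.1, -3.3, 16.9]
opening: -0.0005
grasp_force: 8.3
```

{"method": "send_rows", "body": {"targets": "0 0 0 0 255;0 0 0 0 255;1.5 0 -1 0 255;2 0 -3 0 255;2 0 -15 0 255;2 0 -40 0 255;2 0 -60 0 255;2 0 -60 0 255"}}

```text
time: 18.48
ee_pos: [0.4556, -0.1506, 0.1147]
tcp_rot: [180.0, -0.1, -18.0]
wrist_force: [0.7, -0.4, 0.2]
opening: -0.0003
grasp_force: 0.0
```

{"method": "send_rows", "body": {"targets": "-20 -50 -30 0 0;-40 -100 -60 0 0;-60 -150 -60 0 0;-80 -200 -60 0 0;-100 -250 -60 0 0;-100 -280 -60 0 0;-100 -280 -60 0 0"}}

```text
time: 19.35
ee_pos: [0.3998, -0.0853, 0.1725]
tcp_rot: [-177.3, 0.1, -13.9]
wrist_force: [0.6, 0.3, 0.1]
opening: 0.0853
grasp_force: 0.0
```

Run:
```python
from h import *
s=camera("side");t=camera("top");print(bot.get_obs()["ee_pos"])
cv2.imwrite("pics/t7.png",t);cv2.imwrite("pics/s7.png",s)
c=lambda i,x,y:cv2.resize(i[y:y+80,x:x+65],None,fx=6,fy=6,interpolation=cv2.INTER_CUBIC)
cv2.imwrite("pics/c7.png",np.clip(np.hstack([c(t,310,165),c(s,255,205)])*1.6,0,255).astype(np.uint8))
```

```text
[ 0.39992105 -0.08532049  0.17268826]
```

View pics/c7.png

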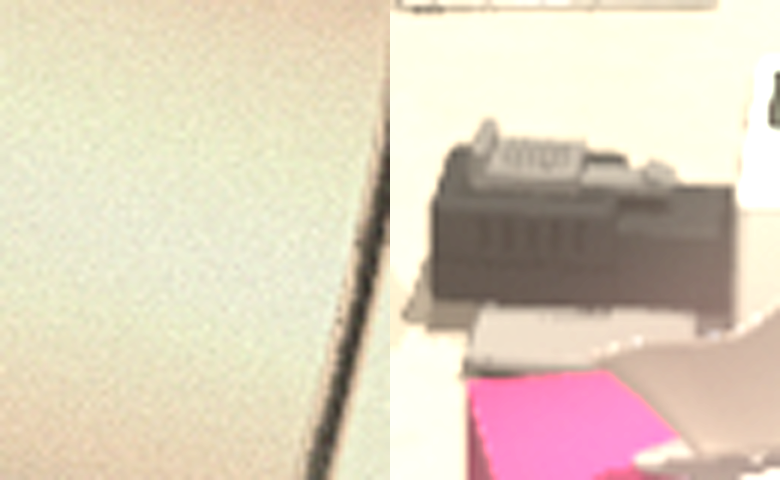

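The side view shows the pack out on the sill, level, with its nose clear of the face. The arm only got part of the way, so I'll check the joints.

Run:
```python
from h import *
o=bot.get_obs();print(o["q"],o["qd"],o["ee_pos"],o["tcp_rot"],o["wrist_force"],o["time"])
```

```text
[-13.90968872 -15.09171347 -15.09553721  90.09221179   2.67867035
 179.94295825] [ 0.1704969   0.56704811  0.41046978 -0.23271245 -0.00397954 -0.02680213] [ 0.39992105 -0.08532049  0.17268826] [-1.77321235e+02  9.33696605e-02 -1.38527092e+01] [ 0.24563205  1.92354155 -0.42130375] 19.45
```

{"method": "send_rows", "body": {"targets": "0 0 0 0 0;0 0 0 0 0"}}

```text
time: 19.7
ee_pos: [0.4003, -0.0853, 0.1727]
tcp_rot: [-177.3, 0.1, -13.8]
wrist_force: [-0.9, -1.0, -1.3]
opening: 0.0855
grasp_force: 0.0
```

{"method": "send_rows", "body": {"targets": "0 0 0 -10 0;0 0 0 -20 0;0 0 0 -30 0;0 0 0 -40 0;0 0 0 -50 0;0 0 0 -60 0;0 0 0 -70 0;0 0 0 -80 0;0 0 0 -90 0;0 0 0 -90 0"}}

```text
time: 20.95
ee_pos: [0.4002, -0.0853, 0.1727]
tcp_rot: [-179.9, -2.7, 76.1]
wrist_force: [-0.2, 0.7, -0.7]
opening: 0.0854
grasp_force: 0.0
```

Run:
```python
from h import *
o=bot.get_obs();print(o["q"],o["ee_pos"],o["tcp_rot"],o["time"])
```

```text
[-13.89188423 -15.041074   -15.05716091  90.08865557   2.6803083
  90.01118367] [ 0.40024174 -0.08526059  0.17267423] [-179.89461924   -2.6802833    76.09201642] 20.95
```

The wrist ran into joint 6's limit and picked up a 2.7° tilt. I'll unwind to the opposite limit and cancel the tilt there the same way, in mirror image.

{"method": "send_rows", "body": {"targets": "15 -10 -15 -10 0;30 -20 -30 -20 0;45 -30 -45 -30 0;60 -40 -60 -40 0;75 -50 -60 -50 0;90 -60 -60 -60 0;105 -70 -60 -70 0;119 -81 -60 -80 0;119 -81 -60 -90 0;119 -81 -60 -100 0;119 -81 -60 -110 0;119 -81 -60 -120 0;119 -81 -60 -130 0;119 -81 -60 -140 0;119 -81 -60 -150 0;119 -81 -60 -160 0;119 -81 -60 -170 0;119 -81 -60 -180 0;119 -81 -60 -190 0;119 -81 -60 -200 0"}}

```text
time: 23.45
ee_pos: [0.3494, 0.0468, 0.2384]
tcp_rot: [-179.2, 2.6, -83.8]
wrist_force: [-0.3, 0.7, -0.0]
opening: 0.0857
grasp_force: 0.0
```

Run:
```python
from h import *
o=bot.get_obs();print(o["q"],o["ee_pos"],o["tcp_rot"],o["time"])
t=camera("top");cv2.imwrite("pics/t8.png",t)
```

```text
[  5.56185501 -22.38451262 -13.14585353  98.43555257   2.5608579
 -90.63439167] [0.34941226 0.04681951 0.23839542] [-179.16777308    2.55154855  -83.76726832] 23.45
```

View pics/t8.png

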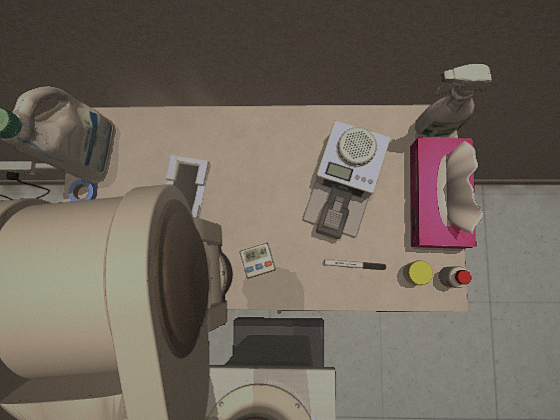

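The pack is clear to see at (333,215), with its tab at about (335,213), next to an undisturbed sampler. I'll finish the tilt fix and measure the pack from the saved picture.

{"method": "send_rows", "body": {"targets": "0 0 0 -10 0;0 0 0 -20 0;0 0 0 -30 0;0 0 0 -40 0;0 0 0 -50 0;0 0 0 -60 0;0 0 0 -70 0;0 0 0 -80 0;0 0 0 -89 0;0 0 0 -93.5 0;0 0 0 -93.5 0"}}

```text
time: 24.88
ee_pos: [0.3468, 0.0633, 0.2384]
tcp_rot: [-178.2, -1.0, 8.5]
wrist_force: [-0.2, 0.1, -0.1]
opening: 0.0854
grasp_force: 0.0
```

Run:
```python
from h import *
o=bot.get_obs();print(o["q"],o["ee_pos"],o["tcp_rot"],o["time"])
t=cv2.imread("pics/t8.png")[185:245,305:365]
# sign values: dark pack mask
g=cv2.GaussianBlur(t.max(2),(3,3),0)
for th in(60,70,80,90):
    cs=cv2.findContours((g<th).astype(np.uint8),0,1)[0]
    for c in cs:
        if cv2.contourArea(c)>150:
            c=c+np.array([305,185]); P=onplane("top",cv2.boxPoints(cv2.minAreaRect(c)),.05)
            r=cv2.minAreaRect(np.float32(P[:,:2]*1000));print(th,cv2.contourArea(c),r)
print(g[::3,::3])
```

```text
[   8.868878    -22.5443932   -13.24061553   98.31894457    1.823487
 -179.64067353] [0.34683706 0.06329881 0.23840376] [-178.17037511   -0.97337988    8.50968165] 24.875
70 196.5 ((520.0342407226562, -176.88714599609375), (84.29153442382812, 31.38673210144043), 77.13590240478516)
80 523.0 ((505.1579284667969, -165.39492797851562), (84.87034606933594, 93.00697326660156), 53.516685485839844)
90 1373.0 ((477.1971130371094, -168.36715698242188), (92.49671936035156, 118.26329803466797), 81.00177001953125)
[[161 155 109  91  95  95  82  54  37  47  43  49  57  36  68 133 170 176
  179 177]
 [160 158 113 107 100  97  94  94  87  64  63  49  49  54  55  31  50  93
  145 173]
 [160 159 124 145 144 146 126 101  93  69  74  71  68  60  51  44  32  29
   27  38]
 [160 161 121 145 145 145 144 146  86  73  73  70  71  73  71  69  43  33
   28  56]
 [159 158 139 145 144 145 144 136  71  76  74  97  87  71  72  66  94  86
   69  74]
 [159 138 145 145 144 143 146 114  74  73  82 100 105  74  71 102  99  97
   88  90]
 [160 129 146 144 145 146 137  71  69  64 126 128 107  71  68 144 144 145
  135 139
[... 407 characters left out ...]
 146 144
  146 139]
 [106 106 132 144 100  80  81 127 120 119 120 121  79  69 140 147 146 145
  141 156]
 [162 161 126 102  75  84  82 110 116 125 126 120  82  79 149 146 146 146
  134 160]
 [159 160 162 115  71  80  69  69  83 100 111 100  82 116 146 144 146 146
  136 163]
 [162 161 152 107  56  72  78  85  83  79  75  85  83 143 147 145 145 144
  148 162]
 [160 161 132 113  89  67  56  61  72  81  85  84  83 107 130 144 149 133
  163 164]
 [163 162 137 114 112 111 101  86  69  62  63  73 118 163 146 112 102 133
  163 162]
 [161 162 164 160 153 120 117 108 106  98  88 116 154 159 161 161 159 160
  162 161]
 [161 160 161 163 162 162 163 159 129 109 123 162 161 163 160 158 159 160
  160 161]]
```

{"method": "send_rows", "body": {"targets": "0 0 0 -5 0;0 0 0 -10 0;0 0 0 -10 0"}}

```text
time: 25.25
ee_pos: [0.3356, 0.1007, 0.2384]
tcp_rot: [-180.0, -1.3, 16.4]
wrist_force: [0.4, -0.2, -0.3]
opening: 0.0852
grasp_force: 0.0
```

Run:
```python
from h import *
o=bot.get_obs();print(o["q"],o["ee_pos"],o["tcp_rot"],o["time"])
t=cv2.imread("pics/t8.png")[185:245,305:365]
k=4;g=cv2.resize(t.max(2),None,fx=k,fy=k,interpolation=cv2.INTER_CUBIC);g=cv2.GaussianBlur(g,(5,5),0)
m=(g>97).astype(np.uint8);m=cv2.morphologyEx(m,cv2.MORPH_OPEN,np.ones((9,9)))
n,l,st,ce=cv2.connectedComponentsWithStats(m)
i=l[31*k,28*k];print(st[i],ce[i])
b=cv2.morphologyEx((l==i).astype(np.uint8),cv2.MORPH_OPEN,cv2.getStructuringElement(2,(37,37)))
c=max(cv2.findContours(b,0,1)[0],key=cv2.contourArea)
r=cv2.boxPoints(cv2.minAreaRect(c));P=onplane("top",(r+.5)/k-.5+[305,185],.058);print(r.tolist(),cv2.minAreaRect(np.float32(P[:,:2]*1000)))
# body left/right dark->light edges per row at z .05 (upper rim), and dark sides
for y in range(206,232,3):
    row=g[(y-185)*k+2]; d=np.diff(row.astype(int),n=1); L=d[:30*k].copy();
    xs=np.where(row<112)[0]; print(y,305+xs.min()/k,305+xs.max()/k, ''.join('#' if v<100 else '+' if v<135 else '.' for v in row[::2]))
```

```text
[ 1.66984758e+01 -2.30971689e+01 -1.36022237e+01  9.82393911e+01
 -1.64552785e-03 -1.79749224e+02] [0.33557091 0.10065782 0.23841522] [-179.99614925   -1.25554938   16.44763918] 25.25
[  77   66   70  110 4854] [115.2012773  125.46786156]
[[74.44325256347656, 160.05946350097656], [90.78919982910156, 106.93513488769531], [147.28651428222656, 124.31892395019531], [130.94056701660156, 177.44325256347656]] ((458.00860595703125, -151.21942138671875), (30.72325325012207, 29.2926025390625), 72.75660705566406)
206 322.75 348.0 ...++++............................+#####################+++++++++++++.++#############+.................................
209 321.25 348.75 +++++..........................++###############++++####++++++++++++.++#################+.............................++
212 305.0 348.75 +++.........................++++##############+++++++++++++++++++++++###################+...........................+++.
215 318.75 348.25 ..........................++++##############++++++++++++++++++++++++###+++#############+..........................+++...
218 318.0 347.25 ........................++++##############+++++++++++++++++++++++++++++++############+..........................+++.....
221 305.0 346.25 #########++++........+++++##############++.++++++++++++++++++++++++++++############+..........................+++.......
224 312.25 345.0 .............++++++++#################+++++++++++++++++++++++++++++++###########+...........................+++.........
227 315.5 344.0 .................+++++################################+++++++++++++###########+...........................++++..........
230 313.0 343.0 ...............+++++########################################################+...........................++++............
```

{"method": "send_rows", "body": {"targets": "0 0 0 10 0;0 0 0 20 0;3 16 0 30 0;7 32 0 40 0;10 48 0 50 0;14 64 0 60 0;18 84 0 70 0;22 104 0 80 0;27 124 0 90 0;31 144 0 100 0;35 164 5 110 0;39 184 10 120 0;44 204 20 130 0;48 224 30 140 0;52 244 40 150 0;57 265 50 160 0;61 286 60 170 0;61 286 70 180 0;61 286 80 190 0;61 286 90 200 0"}}

```text
time: 27.75
ee_pos: [0.4773, -0.1572, 0.1492]
tcp_rot: [179.6, 1.2, 175.9]
wrist_force: [0.2, 0.5, -0.0]
opening: 0.0859
grasp_force: 0.0
```

{"method": "send_rows", "body": {"targets": "0 0 10 10 0;0 0 20 14 0;0 0 30 14 0;0 0 30 14 0"}}

```text
time: 28.25
ee_pos: [0.4777, -0.1562, 0.1189]
tcp_rot: [179.3, 1.0, 162.5]
wrist_force: [0.2, 0.7, -0.1]
opening: 0.0851
grasp_force: 0.0
```

```bash
cat > g.py <<'E'
import sys
from h import *
from scipy.spatial.transform import Rotation as Ro
o=bot.get_obs();R=Ro.from_euler("xyz",o["tcp_rot"],degrees=True).as_matrix()
x,y,z,w=map(float,sys.argv[1:5])
d=np.array([x,y,z])-o["ee_pos"]*1000
print("q",o["q"].round(2),"rot",o["tcp_rot"].round(2),"pos",(o["ee_pos"]*1000).round(1),"t",o["time"],"F",o["wrist_force"].round(1))
print("shift",(R.T@d).round(1),"turn",round(-(w-o["tcp_rot"][2]+180)%360-180 if 0 else -(((w-o["tcp_rot"][2])+180)%360-180),2))
E
python3 g.py 475.6 -157 12 162.5
```

```text
q [-18.51  -3.22 -10.65  81.62   0.71  -1.05] rot [179.3    0.96 162.53] pos [ 477.7 -156.2  118.9] t 28.25 F [ 0.2  0.7 -0.1]
shift [  3.6  -2.7 106.8] turn 0.03
```

{"method": "send_rows", "body": {"targets": "1 -1 20 0 0;2 -2 40 0 0;3 -2.7 60 0 0;3.6 -2.7 75 0 0;3.6 -2.7 88 0 0;3.6 -2.7 98 0 0;3.6 -2.7 104 0 0;3.6 -2.7 107 0 0;3.6 -2.7 107 0 0"}}

```text
time: 29.38
ee_pos: [0.4763, -0.1567, 0.0128]
tcp_rot: [179.3, 1.0, 162.6]
wrist_force: [0.2, 0.4, 0.1]
opening: 0.0852
grasp_force: 0.0
```

{"method": "send_rows", "body": {"targets": "0 0 0 0 60;0 0 0 0 90;0 0 0 0 120;0 0 0 0 150;0 0 0 0 150;0 0 0 0 150;0 0 0 0 150", "newtons": 40}}

```text
time: 30.25
ee_pos: [0.4765, -0.1568, 0.0133]
tcp_rot: [179.3, 1.1, 162.6]
wrist_force: [-1.0, 0.4, 5.4]
opening: 0.0536
grasp_force: 43.2
```

{"method": "send_rows", "body": {"targets": "0 0 -2 0 160;2 0 -6 0 160;6 0 -12 0 160;10 0 -25 0 160;15 5 -40 0 160;18 20 -55 0 160;20 40 -70 -1 160;22 70 -80 -2 160;24 100 -80 -3 160;27 130 -80 -4 160;30 160 -80 -5 160;33 190 -80 -6 160;36 220 -80 -7 160;39 250 -80 -8 160;41 280 -80 -8.1 160;43 305 -80 -8.1 160;45 322 -80 -8.1 160;45 334 -70 -8.1 160;45 334 -60 -8.1 160;45 334 -60 -8.1 160"}}

```text
time: 32.75
ee_pos: [0.5312, 0.1743, 0.0743]
tcp_rot: [179.5, 1.0, 170.6]
wrist_force: [-0.4, 0.5, -3.1]
opening: 0.0535
grasp_force: 42.9
```

```bash
python3 g.py 533.6 175.5 35 170.7
python3 - <<'E'
from h import *
s=camera("side");cv2.imwrite("pics/s9.png",s);cv2.imwrite("pics/t9.png",camera("top"))
o=bot.get_obs();print(o["wrist_force"])
a=np.radians(-9.3);R=np.array([[np.cos(a),-np.sin(a),0],[np.sin(a),np.cos(a),0],[0,0,1]])
p0=o["ee_pos"]+R@np.array([.0032,0,-.0021])
for n,v in(("tail top near/far",[[-55,-27,40],[-55,27,40],[-55,-27,0]]),("nose near top/bot",[[52,-22,31],[52,-22,0]])):
    print(n,proj("side",p0+np.array(v)/1000@R.T).round(1).tolist())
g=s.max(2)
x0,y0=proj("side",[p0])[0].astype(int);print(x0,y0)
for y in range(y0-28,y0+20,3):print(y,''.join('#' if v<75 else '+' if v<130 else '.' for v in g[y,x0-45:x0+45]))
E
```

```text
q [ 1.819e+01  4.950e+00 -7.320e+00  7.664e+01 -6.000e-02  2.756e+01] rot [179.54   1.   170.63] pos [531.2 174.3  74.3] t 32.75 F [-0.4  0.5 -3.1]
shift [-1.5  1.3 39.4] turn -0.07
[ 1.00539187 -0.13879329 -2.40655993]
tail top near/far [[260.9, 164.7], [261.0, 159.1], [261.1, 179.2]]
nose near top/bot [[301.5, 167.2], [301.3, 178.4]]
281 175
147 ..........................++++++++++++############+.............+..+.+......+++++.....++++
150 ..........................++++++++++++#############+++++++++++++++++++++++++++++++....++++
153 ..........................++++++++++++############++.......+++++++++..................++++
156 ..........................++++++#+++++++#########+....................................++++
159 ..........................++++++++###############+....................................++++
162 ..........................+#####+++++++###########++++++++...+..++++.....+..+........+++++
165 ..........................+#############++#####++#################+..........+++++...+++++
168 .....................+...+##############++#####++#################++++++++++++++++....+.++
171 .........................++#############++#####++##################++++++++...............
174 ....................+++++++#############++#####++##################+......................
177 .......++++++++++++++++++++##############++++++++##################++++++++++++++++++.....
180 ........++++++++++........................................................................
183 ..........................................................................................
186 ++++++++++++++++..........................................................................
189 +++++++++++++++++++++.....................................................................
192 +++++++++++++++++++++....+.........+++....................................................
```

Run:
```python
from h import *
s=cv2.imread("pics/side0.png");t=cv2.imread("pics/top0.png")
a=np.radians(-9.3);R=np.array([[np.cos(a),-np.sin(a),0],[np.sin(a),np.cos(a),0],[0,0,1]])
C=np.array([.5368,.175,0])
v=[[-72.5,-45,0],[69.5,-45,0],[-72.5,-45,22],[69.5,-45,22],[-34,-45,22],[12,-45,22],[-34,-45,8],[12,-45,8],[-72.5,45,22],[69.5,45,22],[-34,45,22],[12,45,22]]
print(proj("side",C+np.array(v)/1000@R.T).round(1).tolist())
g=s.max(2)
for y in range(186,209):print(y,'%3d'%250,''.join('#' if q<75 else '+' if q<130 else '-' if q<175 else '.' for q in g[y,250:315]))
print(proj("top",C+np.array(v)/1000@R.T).round(1).tolist())
g=t.max(2)
for y in range(152,226,2):print(y,155,''.join('#' if q<75 else '+' if q<130 else '-' if q<165 else '.' for q in g[y,155:212]))
```

```text
[[255.3, 207.4], [308.5, 207.0], [255.2, 199.7], [308.7, 199.3], [269.7, 199.6], [287.1, 199.4], [269.7, 204.5], [287.0, 204.4], [255.6, 188.7], [305.9, 188.3], [269.3, 188.6], [285.6, 188.5]]
186 250 .................................................................
187 250 .................................................................
188 250 .................................................................
189 250 .................................................................
190 250 .................................................................
191 250 .....................................................-...........
192 250 ....................................--..............--...........
193 250 ............-.......................--..............-............
194 250 ............---------..............-+----------------............
195 250 ......-.....-++++++++++++++++++++++++++++++++++++++++-...........
196 250 .....--.....-#########################+++++++-++++---............
197 250 .....--......+++-----################+-..........................
198 250 .....--....
[... 2729 characters left out ...]
+++#+++#++####+#+####+-------++---------
206 155 -----------+++##+++++######+++####+##+-----+++-----------
208 155 -----------++###+####+#++++#++#######+-----+++-----------
210 155 ------------+++++#############+#####+------++++----------
212 155 --------------------------+++#######+-----+++------------
214 155 ------------------------------------------++++-----------
216 155 ----+++++++++-+--------------------------++++------------
218 155 --------+++++++++++++++++----------------++++------------
220 155 ---------------------++++++++++++++++----++--------------
222 155 ------------------------------+++-++++++++++-------------
224 155 ---------------------------------------------------------
```

{"method": "send_rows", "body": {"targets": "-0.2 0.7 8 0 160;-0.5 1.4 18 0 160;-0.5 1.4 28 0 160;-0.5 1.4 36 0 160;-0.5 1.4 42 0 160;-0.5 1.4 46 0 160;-0.5 1.4 49 0 160;-0.5 1.4 51 0 160;-0.5 1.4 52 0 160;-0.5 1.4 52 0 160"}}

```text
time: 34.1
ee_pos: [0.534, 0.1767, 0.024]
tcp_rot: [179.5, 1.1, 170.7]
wrist_force: [0.4, 0.2, -4.1]
opening: 0.0538
grasp_force: 42.9
```

```bash
python3 g.py 532.6 175.7 12 170.7;python3 f.py
```

```text
q [ 1.834e+01  6.560e+00 -1.123e+01  7.095e+01 -5.000e-02  2.767e+01] rot [179.46   1.14 170.66] pos [534.  176.7  24. ] t 34.1 F [ 0.4  0.2 -4.1]
shift [ 1.4 -1.4 12. ] turn -0.04
[ 0.03704738  0.04095597 -3.23607238] [0.53398085 0.17671537 0.02403816]
```

{"method": "send_rows", "body": {"targets": "0.7 -0.6 0 0 160;1.2 -1.2 0.5 0 160;1.2 -1.2 1.5 0 160;1.2 -1.2 2.5 0 160;1.2 -1.2 3.5 0 160;1.2 -1.2 4.5 0 160;1.2 -1.2 4.5 0 160"}}

```text
time: 35.22
ee_pos: [0.533, 0.1762, 0.0198]
tcp_rot: [179.4, 1.2, 170.7]
wrist_force: [-0.5, 2.9, 0.8]
opening: 0.0537
grasp_force: 43.2
```

```bash
python3 f.py
```

```text
[0.55966453 3.8453956  0.7831618 ] [0.5329468  0.17613372 0.01974735]
```

{"method": "send_rows", "body": {"targets": "0 1 -0.5 0 160;0 2 -0.5 0 160;0 2 0.5 0 160;0 2 1.5 0 160;0 2 2.5 0 160;0 2 2.5 0 160"}}

```text
time: 36.22
ee_pos: [0.5329, 0.1778, 0.0167]
tcp_rot: [179.5, 1.1, 170.7]
wrist_force: [-0.0, 3.1, -3.3]
opening: 0.0533
grasp_force: 42.7
```

```bash
python3 f.py
```

```text
[-0.14261446  2.76531694 -3.74849946] [0.53288078 0.17780422 0.01678691]
```

{"method": "send_rows", "body": {"targets": "0 0.7 0 0 160;0 0.7 1 0 160;0 0.7 2 0 160;0 0.7 3 0 160;0 0.7 4 0 160;0 0.7 5 0 160;0 0.7 5.5 0 160;0 0.7 5.5 0 160"}}

```text
time: 37.48
ee_pos: [0.533, 0.1785, 0.0113]
tcp_rot: [179.5, 1.1, 170.7]
wrist_force: [-4.2, 0.5, -1.0]
opening: 0.0536
grasp_force: 43.0
```

```bash
python3 f.py
```

```text
[-4.74047192  1.09474112 -1.37171768] [0.53297997 0.17849344 0.0113014 ]
```

{"method": "send_rows", "body": {"targets": "0.8 0 0 0 160;0.8 0 0.5 0 160;0.8 0 1 0 160;0.8 0 1.5 0 160;0.8 0 1.5 0 160"}}

```text
time: 38.35
ee_pos: [0.5328, 0.1786, 0.0102]
tcp_rot: [179.5, 1.2, 170.7]
wrist_force: [-0.2, -0.8, -1.0]
opening: 0.0538
grasp_force: 43.1
```

```bash
python3 f.py
```

```text
[ 0.9836047  -0.44476372 -0.86144546] [0.53279642 0.17860396 0.01015767]
```

{"method": "send_rows", "body": {"targets": "0 0 0.5 0 160;0 0 1 0 160;0 0 1.5 0 160;0 0 1.5 0 160"}}

```text
time: 39.1
ee_pos: [0.5328, 0.1786, 0.0101]
tcp_rot: [179.4, 1.2, 170.7]
wrist_force: [-3.9, -4.1, 13.2]
opening: 0.0537
grasp_force: 44.5
```

```bash
python3 f.py
```

```text
[-4.26133901 -2.75837205 12.60196727] [0.53286046 0.17862811 0.01007861]
```

Seated at the predicted height. Release.

{"method": "send_rows", "body": {"targets": "0 0 -1 0 160;0 0 -1 0 100;0 0 -1 0 80;0 0 -1 0 60;0 0 -1 0 30;0 0 -1 0 0;0 0 -1 0 0;0 0 -3 0 0;0 0 -15 0 0;0 0 -40 0 0;0 0 -70 0 0;0 0 -110 0 0;0 0 -140 0 0;0 0 -140 0 0"}}

```text
time: 41.1
ee_pos: [0.5308, 0.1782, 0.152]
tcp_rot: [179.3, 1.4, 170.7]
wrist_force: [-0.0, 0.3, -0.3]
opening: 0.0854
grasp_force: 0.0
```

{"method": "send_rows", "body": {"targets": "40 0 0 0 0;80 0 0 0 0;120 0 0 0 0;160 0 0 0 0;190 0 0 0 0;190 0 0 0 0"}}

```text
time: 41.85
ee_pos: [0.3407, 0.2087, 0.1445]
tcp_rot: [179.5, 1.1, 170.8]
wrist_force: [-0.4, 0.3, -0.6]
opening: 0.0859
grasp_force: 0.0
```

Run:
```python
from h import *
s=camera("side");cv2.imwrite("pics/s10.png",s);o=bot.get_obs();print(o["time"],o["ee_pos"],o["wrist_force"])
a=np.radians(-9.3);R=np.array([[np.cos(a),-np.sin(a),0],[np.sin(a),np.cos(a),0],[0,0,1]])
v=[[-55,-27,40],[-55,27,40],[10,-27,40],[10,27,40],[52,-22,31],[52,22,31]]
print(proj("side",np.array([.5378,.178,.008])+np.array(v)/1000@R.T).round(1).tolist())
g=s.max(2)
for y in range(172,210):print(y,250,''.join('#' if q<75 else '+' if q<130 else '-' if q<175 else '.' for q in g[y,250:315]))
```

```text
41.9 [0.34173677 0.20874091 0.14457136] [0.74916617 0.37475286 0.10806005]
[[261.9, 187.8], [261.9, 181.5], [286.2, 187.6], [285.4, 181.3], [301.7, 190.1], [300.5, 184.9]]
172 250 ------+---------------+++++--------------------------------------
173 250 .....-+++++------------++++--------------------------------------
174 250 ....--+++++++-----+----++++--------------------------------------
175 250 ..---+++++++++---------+++++-------------------------------------
176 250 ++++++++++++++++-++---+++++++------------------+-------------++++
177 250 ++++++++++++++++--++--+++++++++++++++++++++++++++++++++++++++++++
178 250 ++++++------+++++-++++-++++++++++++++++++++++++++++++++++++++++++
179 250 ++++++-...-.------++------+++++++++++++++++++++++++++++++++++++++
180 250 ++++---..........-++--++++++++-----------------------------------
181 250 ----.........-----+++++++++++++++--------------------............
182 250 ............--+++++++++++++++++++++++-------.....................
183 250 ............-+####+++++++++++++++++++---+++-.....................
184 250 ............-+####++++++++++++++
[... 1183 characters left out ...]
######+---------------------......
201 250 .....----------------+++++++++++++++++---------------------......
202 250 .....------..--------...............-----------------------......
203 250 .....-----...-------.............................................
204 250 .....-+.....-....................................................
205 250 .....-+-----------------------------------------------------.....
206 250 .....---++++++++++------------------------------------------.....
207 250 ......-------------.-.-...............-..........................
208 250 .................................................................
209 250 .................................................................
```

The side picture's pixels show the pack level in the pocket at the expected height (columns 262–302), and the arm is clear.

```bash
python3 -c "
from workcell import ticket
print(ticket.job_done())"
```

```text
the job is handed in; nothing more can be done
None
```

The pack is out of the sampler and lying level in the charger's pocket, nose to the contacts, with the gripper clear; the job was handed in at about 42 s, and no verdict was shown.

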